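# Lean the drive aside, fit the double lid, lift off the cover

### The job

Take the portable drive off the open screw tin and lean it, foot on the shelf board, at a clear slant against the outside of the blue caddy, and let it go. Then carry the nested pair of lids together (the fin sticking up through the cover belongs to the inner lid and lifts both), lower them onto the tin so that the inner lid is fully seated, and let go. Finally lift the outer cover alone off, leaving the inner lid seated and the other things on the shelf where they are, and finish while still holding the cover, level and still, about 10 cm above the tin.

Things in the scene. Friction and masses are not known exactly. Their poses are not given: they have to be found in the camera images.
- tin: open aluminium screw tin, fixed to the shelf: 100 mm long (its x) by 44 mm wide (its y) by 45 mm high, wall 3 mm, so the mouth is 94 x 38 mm; a few screws lie low on its 3 mm floor. Origin: centre of its underside, on the shelf; z up
- drive: graphite portable drive, a slab 104 mm long (its x), 58 mm wide (its y), 10 mm thick, about 0.12 kg, lying flat on the mouth of the tin and about along it (underside 45 mm above the shelf), overhanging the tin by about 7 mm at each long side. Origin: centre of its underside; z is the normal of its flat faces
- caddy: translucent blue drive caddy, open-topped box fixed to the shelf, 45 mm deep (its x), 90 mm wide (its y), 40 mm high, wall 3 mm. Its -x face looks roughly towards the robot, free shelf before it. Origin: centre of underside. A drive with its foot about 65 mm before that face rests on the face's top edge at about 32 degrees to the shelf and stays by friction
- inner_lid: grey plastic inner lid, under the cover. Plug below, 14 mm deep, 89 x 33 mm (lowest 5 mm: 83 x 27); then flange 100 (its x) x 44 mm, 8 mm thick; then a central upright fin 32 mm (x) by 10 mm (y), from 22 to 52 mm above the origin. 0.12 kg. Origin: centre of plug's underside. Seated (flange on rim, long sides alike, either way round) its origin is 31 mm above the tin's
- outer_lid: aluminium outer cover over the inner lid, 112 (its x) x 58 (its y) x 11 mm, 0.10 kg. 4 mm plate with a 40 x 18 mm slot for the fin, which stands 26 mm above it; 7 mm skirt. It rests loose on the flange, so the fin lifts both. Origin: centre of the skirt's lower rim, 15 mm above the inner lid's when nested. On the tin its long sides overhang 7 mm: fingers there touch it alone
- dispenser: bystander: white plastic push dispenser of screws, 60 x 60 mm and 87 mm high; origin centre of underside
- spare_drive: bystander: second graphite drive like the first, lying flat on the shelf by itself; origin centre of underside
- bowl: bystander: small white ceramic bowl, 90 mm across and 38 mm high, with a hex key in it; origin centre of underside
- tweezers: bystander: stainless steel tweezers 115 mm long lying flat on the shelf; origin centre of underside
Not all that is in view belongs to the job. Of the things that look like the caddy, take the one that is farthest to the robot's left at the start.

How it is judged:
On the way, in this order (a step that is already met when the one before it is completed fails the run):
1. the drive leans against the caddy with its foot on the shelf, let go and still (angle between drive's own z axis and vertical between 0.35 and 1.3 rad and contact force between drive and caddy above 0.05 N and height (world z) of drive below 0.053 m and horizontal distance between drive and caddy above 0.018 m and contact force between drive and tin below 0.05 N and linear speed of drive below 0.02 m/s and contact force between the fingers and drive below 0.1 N), for 0.3 s.
2. both lids, still nested, sit on the tin with the inner lid fully seated and let go (z of inner_lid in the frame of tin between 0.028 and 0.0345 m and horizontal distance between inner_lid and tin below 0.007 m and angle between inner_lid's own z axis and vertical below 0.06 rad and angle between the x axis of inner_lid and the x axis of tin, either way round below 0.17 rad and z of outer_lid in the frame of inner_lid between 0.011 and 0.019 m and horizontal distance between outer_lid and inner_lid below 0.009 m and angle between outer_lid's own z axis and vertical below 0.08 rad and contact force between the fingers and inner_lid below 0.1 N), for 0.2 s.
At the end, for the whole second after the job is handed in: Drive leans on the caddy, foot on the shelf, 20 to 75 deg from level, free and still; inner lid seated on the tin (3 mm in height, 7 mm sideways, tilt 0.06 rad); the fingers alone hold the cover, lower rim over 120 mm above the shelf, tilt under 0.3 rad, still (all of step 1 and z of inner_lid in the frame of tin between 0.028 and 0.0345 m and horizontal distance between inner_lid and tin below 0.007 m and angle between inner_lid's own z axis and vertical below 0.06 rad and angle between the x axis of inner_lid and the x axis of tin, either way round below 0.17 rad and z of outer_lid in the frame of tin above 0.12 m and contact force between the fingers and outer_lid above 1 N and contact force between outer_lid and inner_lid below 0.05 N and contact force between outer_lid and tin below 0.05 N and contact force between outer_lid and drive below 0.05 N and contact force between outer_lid and caddy below 0.05 N and contact force between the arm and inner_lid below 0.1 N and angle between outer_lid's own z axis and vertical below 0.3 rad and linear speed of outer_lid below 0.03 m/s); the arm keeps its last pose, push and grip.
It fails at once if the cover comes off the inner lid while the inner lid is not seated on the tin (distance between outer_lid and inner_lid above 0.035 m and not (z of inner_lid in the frame of tin between 0.028 and 0.0345 m and horizontal distance between inner_lid and tin below 0.007 m and angle between inner_lid's own z axis and vertical below 0.06 rad and angle between the x axis of inner_lid and the x axis of tin, either way round below 0.17 rad)).
It fails at once if a bystander is moved more than 20 mm (distance of any of dispenser, spare_drive, bowl, tweezers from where it was at the start of the episode above 0.02 m).
It also fails if it takes over 67 s, if anything falls off the work surface, if the arm or the gripper's body presses on something with over 40 N, if the wrist force passes 120 N, or if a joint passes its speed limit or range.

### The arm

A 6-joint arm with a two-finger parallel gripper is mounted at the origin on the work surface. World frame = base frame: x ahead of the robot, y to its left, z up, the work surface at z = 0. Lengths are in m, angles in rad, forces in N, time in s.
With the tool pointing down it reaches from about 0.35 to 0.975 m from the base axis. Payload 7.1 kg.
Tool frame: the origin (TCP) lies midway between the tips of the shut fingers; the grasp point (between the pads) lies 19 mm behind it; z points along the fingers, x is the direction in which the jaws open and shut, and the axes are right-handed (so a half turn about z gives the same grasp; the last joint's range is limited). The gripper opens to 88 mm and grips with 3 to 60 N. Pads are 20 mm wide; open, the fingers measure 115 mm over their backs; the gripper's body (75 mm by 178 mm) begins 61 mm behind the grasp point.
Start: joints at [1.166, 0.423, 1.63, -0, 1.089, -0.019], TCP at [0.235, 0.579, 0.223] pointing down, gripper open.
Joint ranges: [-3, 3], [-0.9, 2.11], [0.09, 2.58], [-1.31, 4.45], [0.11, 2.69], [-2.54, 2.54]. Speed limits (rad/s): [2.39, 2.39, 3.01, 3.14, 3.14, 3.14].

### API

Orientations are given as a unit quaternion [w, x, y, z].
In Python, from station import move_pose, movel, movej, command_gripper, wait, inverse_kinematics, read_camera, camera_info, MotionError, job_done, get_time, get_joint_pos, get_qvel, get_effort, get_tcp_pos, get_ee_rot, get_ft_force, get_ft_torque, get_grip_width gives the robot as it stands. Calls block until the motion is done:
- move_pose(position, orientation): joint-space move of the TCP to a pose.
- movel(position, frame=None, v=0.15, until_force=None): straight line of the TCP; frame=None keeps the orientation; v is the mean speed in m/s. With until_force (N) it stops when the force on the tool has changed by that much, and returns True; else False.
- movej(angles): joint-space move.
- command_gripper(opening): opening from 0.0 (shut) to 1.0 (fully open); the grip force is fixed at half the most; returns when the fingers have stopped.
- wait(seconds).
- inverse_kinematics(position, orientation): joint angles nearest the present ones, or None.
- read_camera(name): name is "scene" or "top" or "wrist"; returns the picture (384x512x3 uint8, red, green, blue); there is no depth.
- camera_info(name): a dict with "intrinsics" (3x3 intrinsics, pixels), "dist" ([k1, k2, p1, p2, k3] as OpenCV has them; the pictures are not rectified), "T" (4x4, takes a point from camera to world coordinates); the wrist camera has in their place "tool_from_camera" (4x4, takes a point from camera to tool coordinates, whose origin is the TCP and whose axes are the tool frame's). Camera axes: x right, y up, looking along -z (the intrinsics and any distortion apply to the point x, -y, -z); pixel columns grow to the right and rows downward; lengths in m; the calibration is good to about 2 mm. A picture is of the moment at which its call begins: read the wrist's pose just before it. camera_info takes no time and is no camera call.
A pose or a line that the arm cannot do raises MotionError and nothing moves.
- job_done(): hands the job in, once; it reports no verdict.
Readings, each from a call of its own:
- get_time(): time.
- get_joint_pos(): joint angles.
- get_qvel(): joint speeds.
- get_effort(): joint torques, N m.
- get_tcp_pos(): TCP position.
- get_ee_rot(): TCP orientation.
- get_ft_force(): force on the tool from outside, world axes, zero at the start.
- get_ft_torque(): the same for the moment, N m.
- get_grip_width(): opening from 0.0 (shut) to 1.0 (fully open).
Only numpy, scipy, OpenCV 4.12 (cv2) and the standard library are available. Lean on these libraries where they do the work, as an engineer would, in place of code of your own. Each camera call takes 0.05 s, during which the arm holds its last target.

## Working session

There is one attempt and no reset: what is moved stays moved. The work goes in short steps, each a Python script; the robot and the scene stay as the last script left them, time stands still between calls to the robot, and variables do not carry over. Pictures are saved under pics/ and viewed, and the job is handed in when it is done.

```bash
ls; mkdir -p pics; cat > h.py <<'E'
import numpy as np, cv2
from station import *
def snap(n,f,s=1.0):
    im=read_camera(n); cv2.imwrite(f'pics/{f}.png',im[:,:,::-1]); np.save(f'pics/{f}.npy',im); return im
E
python3 - <<'E'
from h import *
for n in ['scene','top','wrist']:
    snap(n,n+'0'); i=camera_info(n); print(n,{k:np.round(v,4).tolist() for k,v in i.items()})
print(get_time(),get_tcp_pos(),get_ee_rot(),get_grip_width())
E
```

```text
pics
scene {'intrinsics': [[367.0817, 0.0, 253.4928], [0.0, 367.0817, 192.3974], [0.0, 0.0, 1.0]], 'dist': [-0.084, 0.0, 0.0, 0.0, 0.0], 'T': [[0.8482, -0.34, 0.4062, 0.9307], [0.5296, 0.5293, -0.6629, -0.5754], [0.0104, 0.7773, 0.629, 0.6459], [0.0, 0.0, 0.0, 1.0]]}
top {'intrinsics': [[493.279, 0.0, 260.9748], [0.0, 493.279, 184.5804], [0.0, 0.0, 1.0]], 'dist': [-0.0228, 0.0, 0.0, 0.0, 0.0], 'T': [[0.0094, 0.9964, -0.0846, 0.4393], [-0.9999, 0.0087, -0.0091, 0.0114], [-0.0083, 0.0847, 0.9964, 1.4222], [0.0, 0.0, 0.0, 1.0]]}
wrist {'intrinsics': [[293.0632, 0.0, 253.4229], [0.0, 293.0632, 183.83], [0.0, 0.0, 1.0]], 'dist': [-0.0696, 0.0, 0.0, 0.0, 0.0], 'tool_from_camera': [[1.0, -0.0009, 0.0009, -0.0017], [-0.0006, -0.9632, -0.2688, -0.0743], [0.0011, 0.2688, -0.9632, -0.1616], [0.0, 0.0, 0.0, 1.0]]}
0.15 [0.23499096 0.57870364 0.22209245] [ 3.07041355e-04  8.29534646e-01  5.58454972e-01 -4.69346567e-04] 0.9975505787606426
```

View pics/scene0.png

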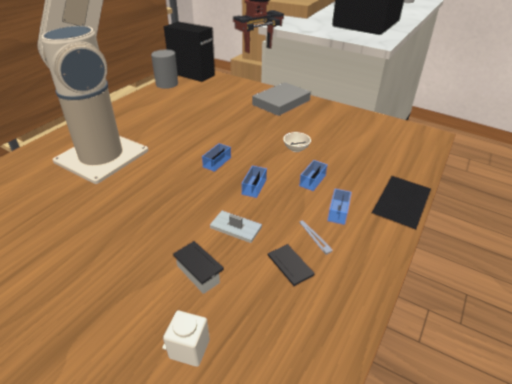

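View pics/top0.png

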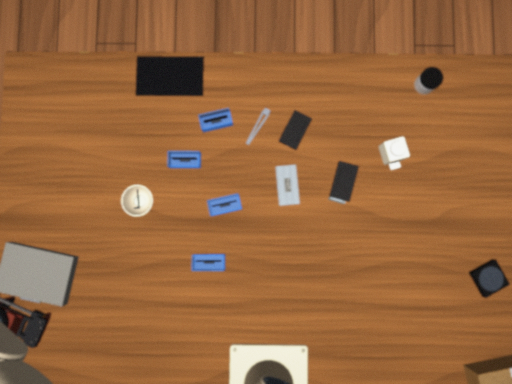

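View pics/wrist0.png

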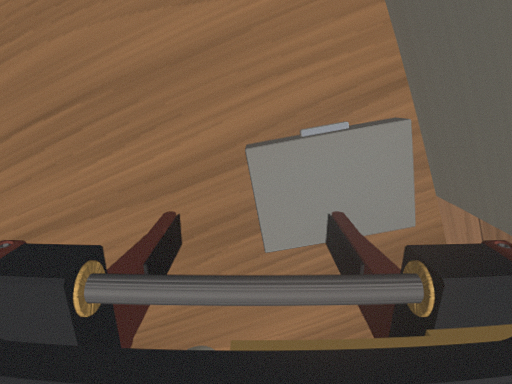

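```bash
cat >> h.py <<'E'
from scipy.spatial.transform import Rotation as R
def q2R(q): return R.from_quat([q[1],q[2],q[3],q[0]]).as_matrix()
def R2q(M):
    q=R.from_matrix(M).as_quat(); return [q[3],q[0],q[1],q[2]]
def camT(n,tcp=None,q=None):
    i=camera_info(n)
    if 'T' in i: return i,np.array(i['T'])
    T=np.eye(4);T[:3,:3]=q2R(q);T[:3,3]=tcp
    return i,T@np.array(i['tool_from_camera'])
def ray(n,px,tcp=None,q=None):
    i,T=camT(n,tcp,q)
    u=cv2.undistortPoints(np.array(px,float).reshape(-1,1,2),np.array(i['intrinsics']),np.array(i['dist'])).reshape(-1,2)
    d=np.c_[u[:,0],-u[:,1],-np.ones(len(u))]@T[:3,:3].T
    return T[:3,3],d
def plane(n,px,z,tcp=None,q=None):
    o,d=ray(n,px,tcp,q); return o+d*((z-o[2])/d[:,2])[:,None]
def down(yaw):  # tool z down, jaw axis x at angle yaw in world
    c,s=np.cos(yaw),np.sin(yaw)
    return np.array([[c,s,0],[s,-c,0],[0,0,-1.]])
E
python3 - <<'E'
from h import *
names=['caddyL','c2','c3','c4','drive','lids','spare','disp','bowl','tweez']
px=[(185,160),(216,120),(225,205),(209,262),(344,182),(288,185),(295,129),(395,150),(137,200),(259,126)]
zs=[.04,.04,.04,.04,.055,.03,.01,.087,.038,0]
for n,p,z in zip(names,px,zs): print(n,np.round(plane('top',[p],z)[0],3))
E
python3 -c "
import cv2
a=cv2.imread('pics/top0.png')[95:285,110:420];cv2.imwrite('pics/topc.png',cv2.resize(a,None,fx=2.5,fy=2.5,interpolation=cv2.INTER_CUBIC))"
```

```text
caddyL [0.625 0.24  0.04 ]
c2 [0.74  0.154 0.04 ]
c3 [0.498 0.124 0.04 ]
c4 [0.339 0.166 0.04 ]
drive [ 0.565 -0.207  0.055]
lids [ 0.557 -0.052  0.03 ]
spare [ 0.722 -0.073  0.01 ]
disp [ 0.651 -0.342  0.087]
bowl [0.51  0.373 0.038]
tweez [0.732 0.032 0.   ]
```

View pics/topc.png

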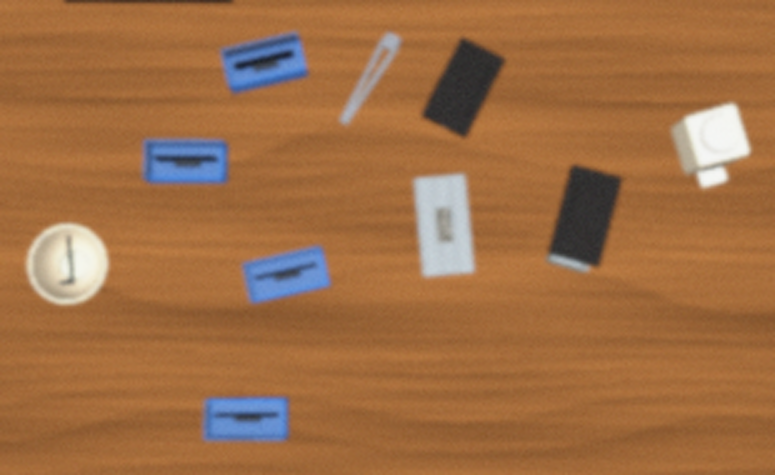

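```bash
cat >> h.py <<'E'
def tilted(yaw,t):  # pitch so that tool z leans toward +normal 'forward' dir f (jaw axis fixed)
    M=down(yaw); return M
E
python3 - <<'E'
from h import *
def tilt(Rw,ang,az=0): # lean tool z forward (toward heading az) by ang
    ax=np.array([-np.sin(az),np.cos(az),0])
    return R.from_rotvec(-ax*ang).as_matrix()@Rw
for yaw in (90,-90):
    y=np.radians(yaw)
    for nm,p,M in [('cadview',[.6,.24,.22],down(y)),('lidview',[.557,-.052,.2],down(y)),('drive',[.565,-.207,.05],down(y-.2)),
      ('lean',[.56,.24,.04],tilt(down(y),.55)),('leanup',[.54,.24,.14],tilt(down(y),.55))]:
        j=inverse_kinematics(p,R2q(M)); print(yaw,nm,np.round(M[:,2],2),None if j is None else np.round(j,2))
t=get_time()
M=down(np.radians(90)); j=inverse_kinematics([.6,.24,.2],R2q(M))
move_pose([.6,.24,.2],R2q(M)) if j is not None else None
print(get_time()-t,get_tcp_pos(),get_ee_rot()); snap('wrist','w_cad')
E
```

```text
90 cadview [ 0.  0. -1.] [ 0.36  0.46  1.58 -0.    1.1  -1.21]
90 lidview [ 0.  0. -1.] [-0.11  0.36  1.79 -0.    0.99 -1.69]
90 drive [ 0.  0. -1.] [-0.37  0.63  1.77 -0.    0.74 -1.74]
90 lean [ 0.52  0.   -0.85] None
90 leanup [ 0.52  0.   -0.85] [ 0.54  0.38  2.1  -1.01  0.32 -0.12]
-90 cadview [ 0.  0. -1.] [ 0.36  0.46  1.58 -0.    1.1   1.93]
-90 lidview [ 0.  0. -1.] [-0.11  0.36  1.79 -0.    0.99  1.46]
-90 drive [ 0.  0. -1.] [-0.37  0.63  1.77 -0.    0.74  1.4 ]
-90 lean [ 0.52  0.   -0.85] None
-90 leanup [ 0.52  0.   -0.85] None
1.8083 [0.59965025 0.24079971 0.20004047] [-8.19765315e-05  7.06840550e-01  7.07372906e-01  4.78603777e-05]
```

View pics/w_cad.png

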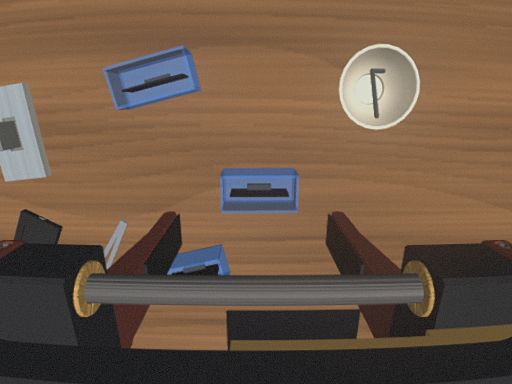

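```bash
python3 - <<'E'
from h import *
a=cv2.imread('pics/w_cad.png')[155:225,205:315];cv2.imwrite('pics/w_cadz.png',cv2.resize(a,None,fx=7,fy=7,interpolation=cv2.INTER_CUBIC))
im=np.load('pics/w_cad.npy').astype(int)
m=((im[:,:,2]-im[:,:,0])>40).astype(np.uint8)
m[:, :200]=0;m[:,330:]=0;m[240:]=0;m[:130]=0
c=max(cv2.findContours(m,0,1)[0],key=cv2.contourArea); print(cv2.minAreaRect(c))
q=cv2.boxPoints(cv2.minAreaRect(c))
tcp,qq=get_tcp_pos(),get_ee_rot()
print(q);
for z in (0,.04): print(z,np.round(plane('wrist',q,z,tcp,qq),4))
print(camT('wrist',tcp,qq)[1][:3,3])
E
```

```text
((259.0, 190.49998474121094), (77.99998474121094, 42.99999237060547), -0.0)
[[220.      211.99998]
 [220.      168.99998]
 [298.      168.99998]
 [298.      211.99998]]
0 [[0.664  0.1953 0.    ]
 [0.606  0.197  0.    ]
 [0.6058 0.2957 0.    ]
 [0.6639 0.2982 0.    ]]
0.04 [[0.6486 0.2002 0.04  ]
 [0.597  0.2017 0.04  ]
 [0.5968 0.2895 0.04  ]
 [0.6485 0.2917 0.04  ]]
[0.52468781 0.23962433 0.36164365]
```

View pics/w_cadz.png

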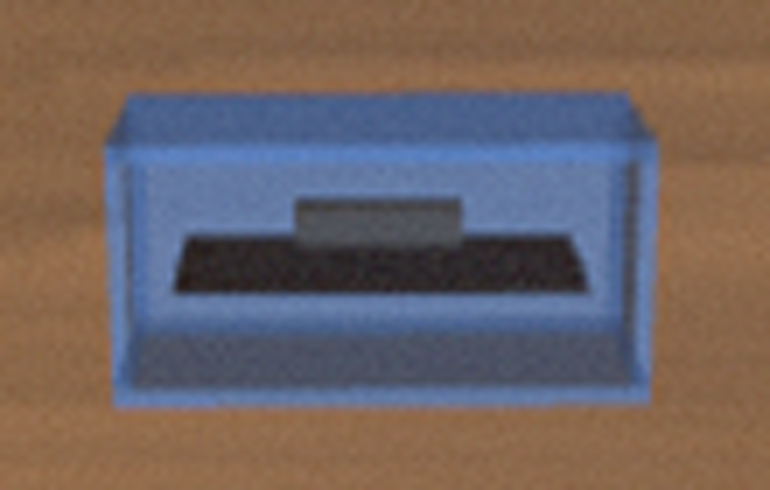

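```bash
python3 - <<'E'
from h import *
tcp,qq=get_tcp_pos(),get_ee_rot()
P=np.array([[106,143],[658,143],[651,405],[114,405]])/7.-.43+[205,155]
print(np.round(plane('wrist',P,.04,tcp,qq),4))
print(np.round(plane('wrist',[[223,168.3],[295,168.3]],0,tcp,qq),4))
t=get_time()
M=down(np.radians(90))
for n,p in [('lid',[.557,-.06,.2]),('drv',[.565,-.207,.22])]:
    move_pose(p,R2q(M)); print(get_time(),get_tcp_pos(),get_ee_rot()); snap('wrist','w_'+n); np.savez(f'pics/w_{n}_pose',p=get_tcp_pos(),q=get_ee_rot())
E
```

```text
[[0.604  0.2012 0.04  ]
 [0.6038 0.2904 0.04  ]
 [0.649  0.2912 0.04  ]
 [0.6492 0.2012 0.04  ]]
[[0.6051 0.2009 0.    ]
 [0.6049 0.2919 0.    ]]
3.1667 [ 0.55749423 -0.05911251  0.20013452] [8.86528016e-05 7.06856068e-01 7.07357345e-01 2.78590986e-04]
3.8583 [ 0.56496899 -0.20620442  0.2196232 ] [-4.85546937e-04  7.07177789e-01  7.07035597e-01  6.04072425e-05]
```

View pics/w_lid.png

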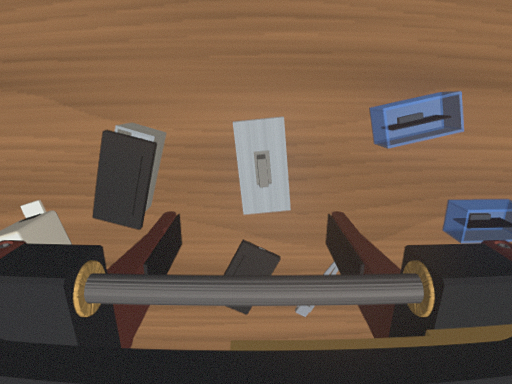

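View pics/w_drv.png

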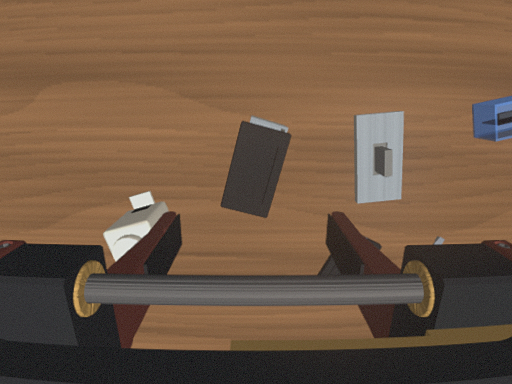

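```bash
python3 - <<'E'
from h import *
def pose(n): 
    d=np.load(f'pics/w_{n}_pose.npz'); return d['p'],d['q']
p,q=pose('drv'); im=np.load('pics/w_drv.npy').astype(int)
m=(im.max(2)<75).astype(np.uint8); m[:110]=0;m[225:]=0;m[:,:205]=0;m[:,310:]=0
m=cv2.morphologyEx(m,cv2.MORPH_CLOSE,np.ones((5,5),np.uint8))
c=max(cv2.findContours(m,0,1)[0],key=cv2.contourArea)
W=plane('wrist',c.reshape(-1,2),.055,p,q)[:,:2].astype(np.float32)*1000
print('drive',cv2.minAreaRect(W),cv2.boxPoints(cv2.minAreaRect(W)))
# lids (cover plate top at z=.026) from lid view
for n,x0,x1,y0,y1 in [('lid',225,300,105,225),('drv',345,412,100,210)]:
    p,q=pose(n); im=np.load(f'pics/w_{n}.npy').astype(int)
    m=((im.min(2)>110)).astype(np.uint8); m[:y0]=0;m[y1:]=0;m[:,:x0]=0;m[:,x1:]=0
    c=max(cv2.findContours(m,0,1)[0],key=cv2.contourArea)
    W=plane('wrist',c.reshape(-1,2),.026,p,q)[:,:2].astype(np.float32)*1000
    print(n,cv2.minAreaRect(W))
a=cv2.imread('pics/w_lid.png')[110:220,225:300];cv2.imwrite('pics/w_lidz.png',cv2.resize(a,None,fx=5,fy=5,interpolation=cv2.INTER_CUBIC))
E
```

```text
drive ((565.4982299804688, -206.05462646484375), (56.87179946899414, 102.55217742919922), 75.49900817871094) [[ 508.73538 -220.74529]
 [ 608.02057 -246.42403]
 [ 622.2611  -191.36397]
 [ 522.9759  -165.68523]]
lid ((556.1356811523438, -50.01670455932617), (113.09941864013672, 58.53166961669922), 5.899996757507324)
drv ((555.6179809570312, -50.08644104003906), (112.6905288696289, 58.77680969238281), 5.875169277191162)
```

View pics/w_lidz.png

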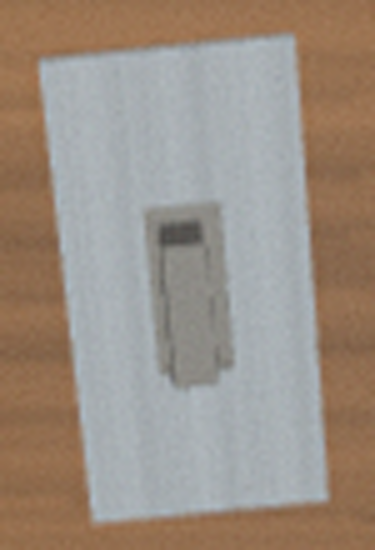

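```bash
cat >> h.py <<'E'
def tool(yaw,tilt):
    """jaw axis at world angle yaw; tool z leaned forward (heading yaw-90deg) by tilt"""
    az=yaw-np.pi/2; ax=np.array([-np.sin(az),np.cos(az),0])
    return R.from_rotvec(-ax*tilt).as_matrix()@down(yaw)
E
cat > s1.py <<'E'
from h import *
az=np.radians(-14.5); M=tool(az+np.pi/2,-.3); q=R2q(M)
C=np.array([.5655,-.206,.050]); u=np.array([np.cos(az),np.sin(az),0])
G=C-.005*u; T=G+.012*M[:,2]
a=np.radians(32); xf=.604-.04/np.tan(a)
ul=np.array([np.cos(a),0,np.sin(a)]); nl=np.array([-np.sin(a),0,np.cos(a)])
M2=tool(np.pi/2,a-.3); q2=R2q(M2)
L=np.array([xf,.246,0])+.047*ul+.005*nl+.012*M2[:,2]
E
python3 - <<'E'
from s1 import *
print(M[:,2],M2[:,2],T,L)
for p,qq in [(T,q),(T-.1*M[:,2],q),(L,q2),(L+[0,0,.12],q2)]:
    j=inverse_kinematics(p,qq); print(None if j is None else np.round(j,2))
if inverse_kinematics(L,q2) is None: raise SystemExit
move_pose(T-.09*M[:,2],q); movel(T); print(get_tcp_pos()-T)
command_gripper(0); print('w',get_grip_width()*88)
movel(T+[0,0,.12]); print(get_time(),get_grip_width()*88,get_ft_force()); snap('wrist','w_d1'); snap('scene','s_d1')
E
```

```text
[-0.28610719  0.07399235 -0.95533649] [ 0.25563586  0.         -0.96677314] [ 0.55722598 -0.20386019  0.03853596] [0.58026291 0.246      0.01754517]
[-0.36  0.75  1.57 -0.03  1.11 -1.65]
[-0.35  0.66  1.48 -0.03  1.3  -1.66]
[ 0.44  0.66  1.87 -0.29  0.39 -0.88]
[ 0.44  0.46  1.84 -0.19  0.61 -0.99]
[ 0.0010448  -0.00043996  0.00170553]
w 57.67519029496573
6.6667 58.13140378364561 [ 1.46842158 -0.00176887 -1.33962062]
```

View pics/w_d1.png

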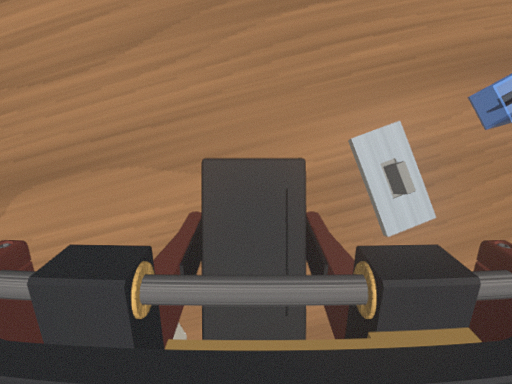

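View pics/s_d1.png

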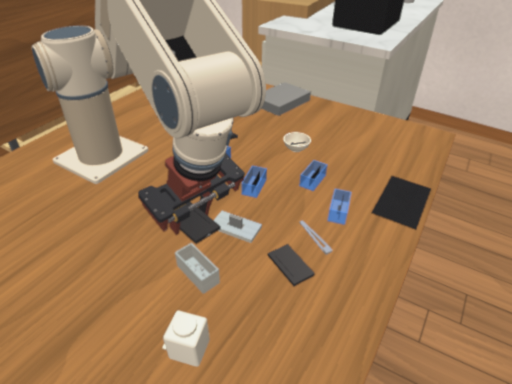

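The drive is held squarely between the fingers: its near edge is at row 158, columns 203–305. The tin is now open. Next I'll lean the drive on the caddy.

```bash
python3 - <<'E'
from s1 import *
move_pose(L+[0,0,.12],q2); movel(L+[0,0,.02])
print(get_time(),get_tcp_pos()-L,get_ft_force())
hit=movel(L+[0,0,-.006],v=.02,until_force=2.5); print(hit,get_tcp_pos()-L,get_ft_force()); print(get_time())
snap('scene','s_l1'); snap('wrist','w_l1')
E
python3 -c "
import cv2
a=cv2.imread('pics/s_l1.png')[60:260,120:400];cv2.imwrite('pics/s_l1z.png',cv2.resize(a,None,fx=2.8,fy=2.8,interpolation=cv2.INTER_CUBIC))"
```

```text
9.2417 [6.69972925e-04 3.21684505e-05 2.05762090e-02] [-0.32963861  0.08619516 -1.66977907]
True [-1.45464766e-05 -5.35766077e-05 -1.15354798e-03] [-1.73345086  0.6088265   6.11661476]
10.2167
```

View pics/s_l1z.png

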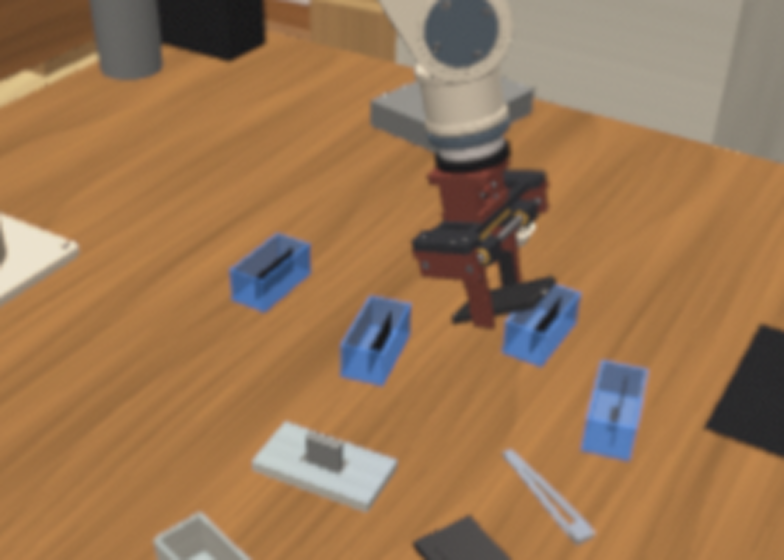

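View pics/w_l1.png

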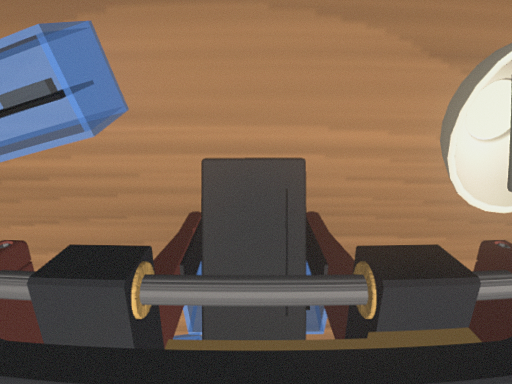

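```bash
python3 - <<'E'
from s1 import *
command_gripper(1.0); wait(.2); snap('wrist','w_l2')
p=get_tcp_pos(); movel(p-.12*M2[:,2]); wait(.3); snap('wrist','w_l3'); 
np.savez('pics/w_l3_pose',p=get_tcp_pos(),q=get_ee_rot())
print(get_time()); snap('scene','s_l3')
E
python3 -c "
import cv2
a=cv2.imread('pics/s_l3.png')[120:250,240:400];cv2.imwrite('pics/s_l3z.png',cv2.resize(a,None,fx=4,fy=4,interpolation=cv2.INTER_CUBIC))"
```

```text
12.525
```

View pics/s_l3z.png

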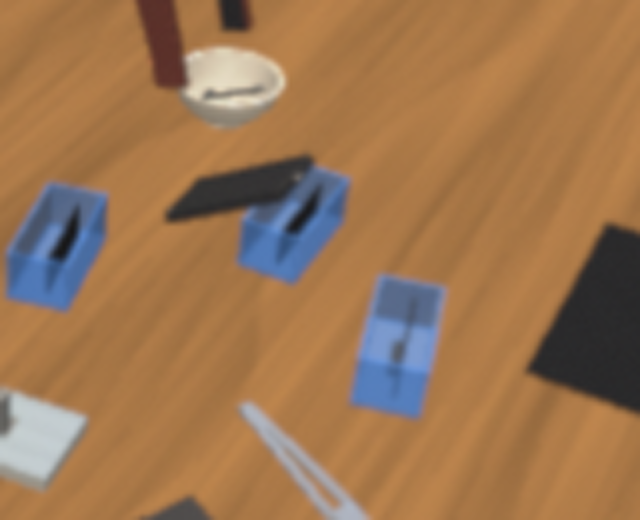

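View pics/w_l3.png

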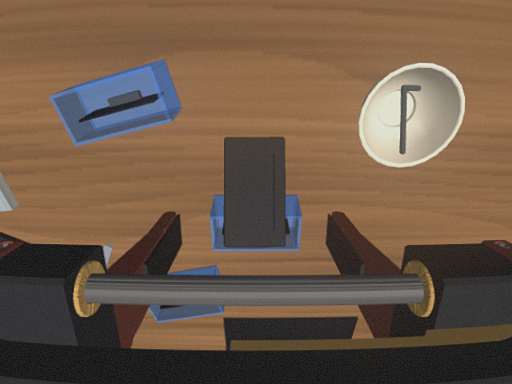

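The drive leans on the correct caddy, with its foot at row 137 and its top past the near wall. Next I'll measure the tin.

```bash
python3 - <<'E'
from h import *
d=np.load('pics/w_l3_pose.npz'); print(plane('wrist',[[225,137.5],[284,137.5]],0,d['p'],d['q']))
M=down(np.radians(90))
for n,p in [('tin',[.54,-.207,.13]),('fin',[.535,-.05,.13])]:
    move_pose(p,R2q(M)); snap('wrist','w_'+n); np.savez(f'pics/w_{n}_pose',p=get_tcp_pos(),q=get_ee_rot())
print(get_time())
E
```

```text
[[0.53944778 0.21604408 0.        ]
 [0.53935751 0.27352528 0.        ]]
15.0083
```

View pics/w_tin.png

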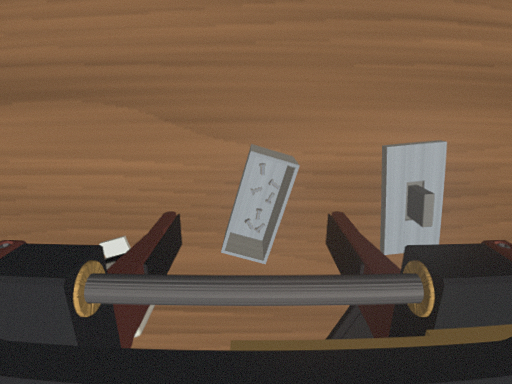

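View pics/w_fin.png

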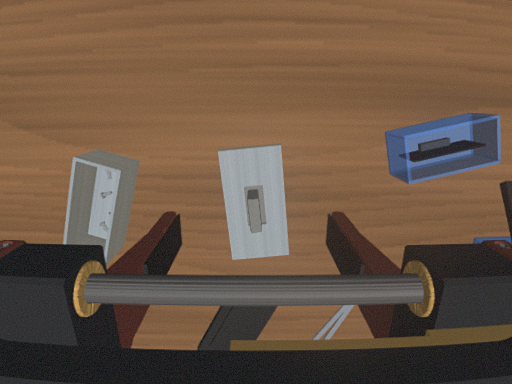

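```bash
python3 - <<'E'
import cv2
a=cv2.imread('pics/w_tin.png')[140:270,215:305];cv2.imwrite('pics/w_tinz.png',cv2.resize(a,None,fx=6,fy=6,interpolation=cv2.INTER_CUBIC)[:, :][:780])
a=cv2.imread('pics/w_fin.png')[170:250,220:290];cv2.imwrite('pics/w_finz.png',cv2.resize(a,None,fx=7,fy=7,interpolation=cv2.INTER_CUBIC))
E
```

```text
(no output)
```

View pics/w_tinz.png

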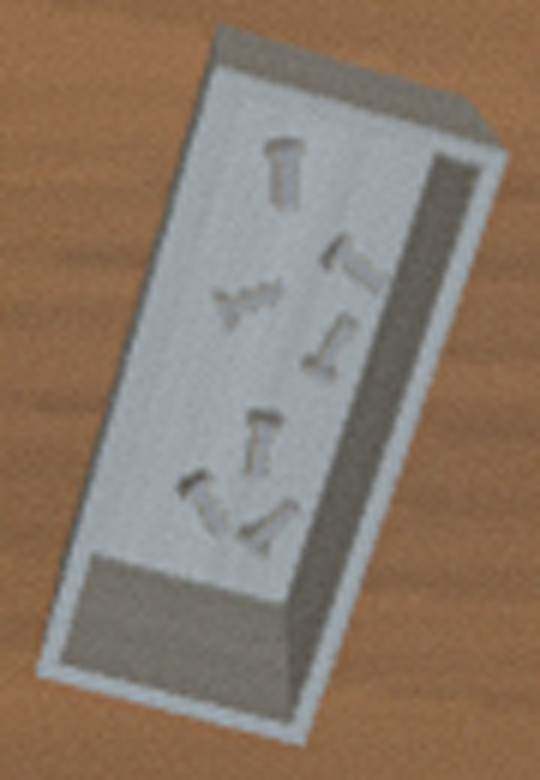

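View pics/w_finz.png

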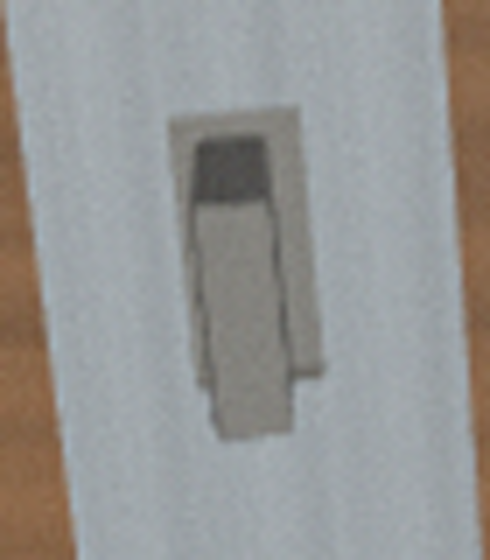

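```bash
python3 - <<'E'
from h import *
def an(n,P,f,off,z):
    d=np.load(f'pics/w_{n}_pose.npz'); P=np.array(P)/f-.5+.5/f+np.array(off)
    W=plane('wrist',P,z,d['p'],d['q'])[:,:2]*1000
    r=cv2.minAreaRect(W.astype(np.float32)); 
    v=(W[2]+W[3]-W[0]-W[1]); s=W[1]+W[2]-W[0]-W[3]
    print(n,np.round(W,1).tolist(),'mean',W.mean(0),'yaw',np.degrees(np.arctan2(v[1],v[0])),'yaw from short',np.degrees(np.arctan2(-s[0],s[1])),np.hypot(*v)/2,np.hypot(*s)/2)
an('tin',[(215,66),(508,152),(304,744),(38,672)],6,(215,140),.045)
an('fin',[(192,200),(272,205),(293,432),(220,440)],7,(220,170),.052)
d=np.load('pics/w_fin_pose.npz'); im=np.load('pics/w_fin.npy').astype(int)
m=((im.min(2)>105)).astype(np.uint8); m[:140]=0;m[270:]=0;m[:,:210]=0;m[:,295:]=0
c=max(cv2.findContours(m,0,1)[0],key=cv2.contourArea)
print(cv2.minAreaRect((plane('wrist',c.reshape(-1,2),.026,d['p'],d['q'])[:,:2]*1000).astype(np.float32)))
E
```

```text
tin [[504.8, -210.1], [517.0, -168.1], [612.7, -196.1], [600.1, -237.9]] mean [ 558.63411048 -203.06030078] yaw -16.278423267735917 yaw from short -16.552154498233214 99.44812788271786 43.67157392143836
fin [[540.3, -57.8], [540.9, -47.9], [571.4, -45.1], [572.5, -54.4]] mean [556.27003144 -51.30293992] yaw 5.687937127430852 yaw from short 1.4758317456642474 31.500271922120593 9.574695237660332
((555.9786376953125, -50.937538146972656), (112.70939636230469, 58.42082977294922), 5.813457489013672)
```

```bash
python3 - <<'E'
from h import *
M=down(np.radians(95.8)); q=R2q(M)
F=np.array([.5563,-.0512,.031])
move_pose(F+[0,0,.08],q); movel(F,v=.1); wait(.1); print(get_tcp_pos()-F)
command_gripper(0); print('w',get_grip_width()*88,get_tcp_pos()-F, get_ft_force())
g=get_tcp_pos(); np.save('g.npy',g)
movel(F+[0,0,.1]); print(get_grip_width()*88,get_ft_force())
M2=down(np.radians(73.6)); S=np.array([.5586,-.2031,.031+.1]); move_pose(S,R2q(M2)); wait(.2)
print(get_time(),get_tcp_pos()-S,get_ft_force()); snap('wrist','w_c1'); snap('scene','s_c1')
np.savez('pics/w_c1_pose',p=get_tcp_pos(),q=get_ee_rot())
E
python3 -c "
import cv2
a=cv2.imread('pics/s_c1.png')[120:330,110:350];cv2.imwrite('pics/s_c1z.png',cv2.resize(a,None,fx=2.8,fy=2.8,interpolation=cv2.INTER_CUBIC))"
```

```text
[ 5.43667278e-04 -5.64200252e-05  7.07761730e-04]
w 9.768004797219913 [-3.23917949e-04  2.85869766e-05 -2.46582352e-04] [-1.26737328 -0.52134504 -1.70400254]
9.71513297360086 [-0.31766768  0.38383845 -2.3638784 ]
19.1583 [-6.24264222e-05  1.28367553e-03 -3.32163504e-04] [ 0.3002061  -0.04774754 -2.12643465]
```

View pics/w_c1.png

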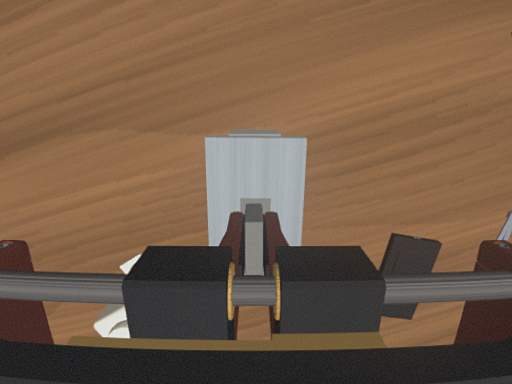

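View pics/s_c1z.png

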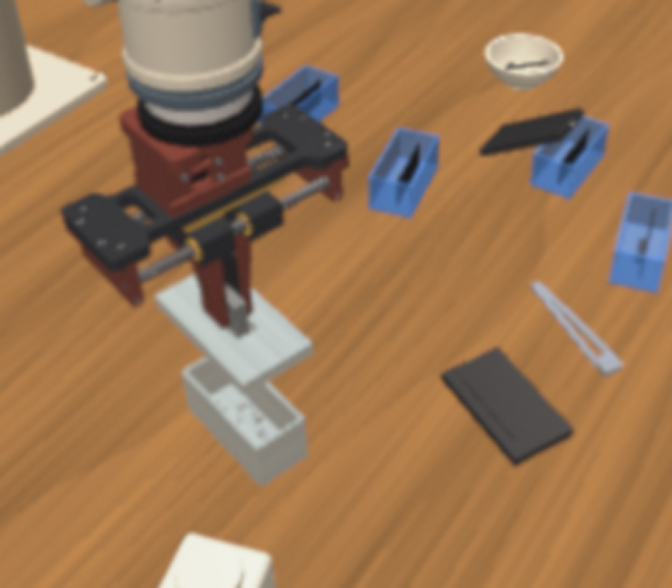

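```bash
python3 - <<'E'
from h import *
g=np.load('g.npy'); S=np.array([.5586,-.2031,0]); zs=g[2]+.031
movel(S+[0,0,zs+.022],v=.08); wait(.2); print(get_tcp_pos()-S-[0,0,zs],get_ft_force())
h=movel(S+[0,0,zs-.002],v=.02,until_force=6); print(h,get_tcp_pos()-S-[0,0,zs],get_ft_force(),get_ft_torque(),get_time())
E
```

```text
[ 0.00040516 -0.00019852  0.02257774] [ 0.08318583  0.29213614 -3.15754838]
True [-1.40998498e-04  8.14086903e-05 -5.72286547e-05] [-0.65869465  1.04431875  4.2902182 ] [-0.073425    0.05043947 -0.02835759] 21.2083
```

```bash
python3 - <<'E'
from h import *
command_gripper(1.0); wait(.2); p=get_tcp_pos(); 
movel([p[0]-.02,p[1],p[2]+.09]); wait(.3)
snap('wrist','w_s1'); tp,tq=get_tcp_pos(),get_ee_rot(); np.savez('pics/w_s1_pose',p=tp,q=tq); snap('scene','s_s1'); print(get_time())
im=np.load('pics/w_s1.npy').astype(int)
m=((im.min(2)>110)).astype(np.uint8); m[:110]=0;m[290:]=0;m[:,:190]=0;m[:,325:]=0
c=max(cv2.findContours(m,0,1)[0],key=cv2.contourArea); print(cv2.minAreaRect(c))
r=cv2.minAreaRect((plane('wrist',c.reshape(-1,2),.057,tp,tq)[:,:2]*1000).astype(np.float32)); print(r,cv2.boxPoints(r))
a=cv2.imread('pics/s_s1.png')[230:310,150:260];cv2.imwrite('pics/s_s1z.png',cv2.resize(a,None,fx=7,fy=7,interpolation=cv2.INTER_CUBIC))
E
```

```text
23.8333
((261.0, 206.0), (114.0, 66.0), 90.0)
((558.3768920898438, -204.15106201171875), (58.30532455444336, 112.40666198730469), 73.27720642089844) [[ 496.16208 -215.89877]
 [ 603.8148  -248.24283]
 [ 620.5917  -192.40335]
 [ 512.93896 -160.0593 ]]
```

View pics/w_s1.png

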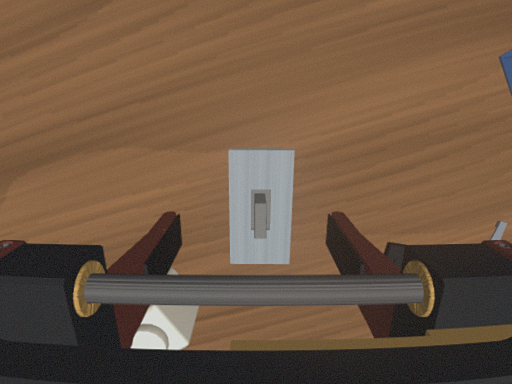

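View pics/s_s1z.png

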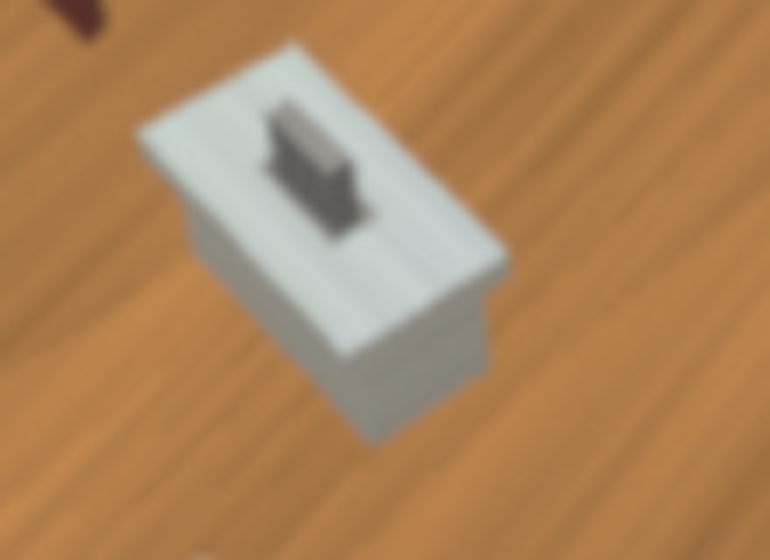

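```bash
python3 - <<'E'
from h import *
C=np.array([.5585,-.2038,.040]); q=R2q(down(np.radians(73.4)))
move_pose(C+[0,0,.09],q); movel(C,v=.08); wait(.2); print(get_tcp_pos()-C,get_ft_force())
command_gripper(0); print('w',get_grip_width()*88,get_ft_force(),get_tcp_pos()-C)
p=get_tcp_pos(); movel(p+[0,0,.03],v=.04); movel(p+[0,0,.105],v=.08); wait(.5)
print(get_grip_width()*88,get_ft_force(),get_tcp_pos(),get_time()); 
for n in('wrist','scene','top'): snap(n,n+'_e')
a=cv2.imread('pics/scene_e.png')[120:330,110:350];cv2.imwrite('pics/scene_ez.png',cv2.resize(a,None,fx=2.8,fy=2.8,interpolation=cv2.INTER_CUBIC))
a=cv2.imread('pics/top_e.png')[95:285,110:420];cv2.imwrite('pics/top_ez.png',cv2.resize(a,None,fx=2.5,fy=2.5,interpolation=cv2.INTER_CUBIC))
E
```

```text
[ 3.05643058e-04 -9.62711572e-05  4.84493215e-04] [-0.10690407  0.41098594  0.02847765]
w 57.777776733413326 [ 0.7340068  -0.78798372  0.54607564] [1.38545972e-05 5.58964559e-05 1.53305920e-05]
57.697779101230616 [ 0.02865376 -0.33521156 -0.61203278] [ 0.55847802 -0.20375765  0.14491834] 28.625
```

View pics/scene_ez.png

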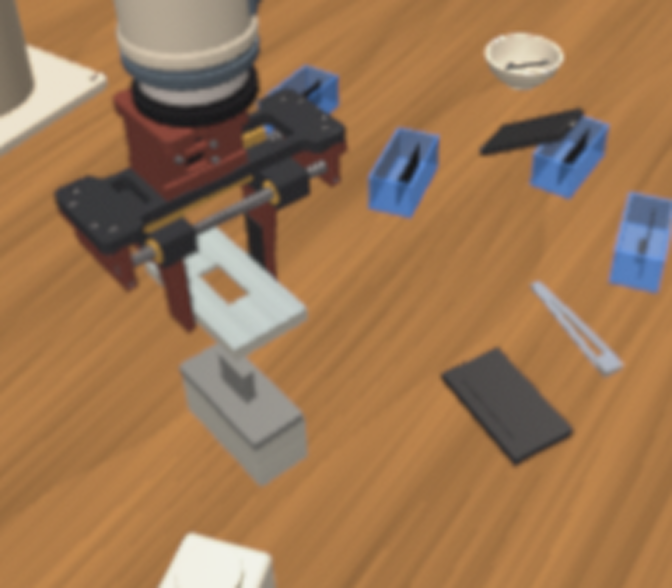

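View pics/wrist_e.png

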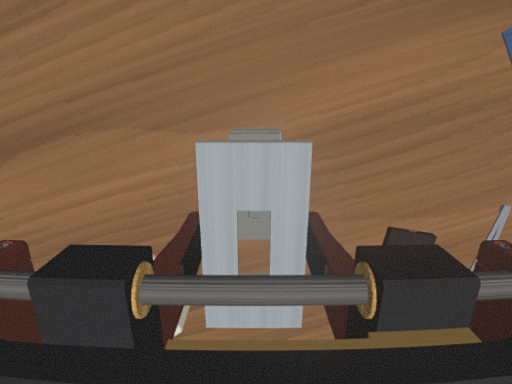

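View pics/top_ez.png

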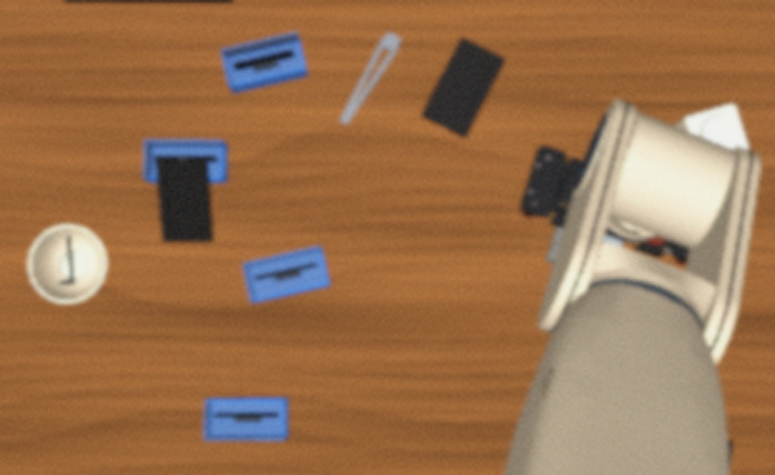

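```bash
python3 - <<'E'
from h import *
print(np.abs(get_qvel()).max(),get_grip_width()*88,get_time()); job_done()
E
```

```text
0.0020664767557619316 57.69751522819427 28.775
the job is handed in; nothing more can be done
```

I completed all three stages and handed the job in at 28.8 s; it reports no verdict.

- **Drive:** it leans at about 32° on the leftmost (+y) caddy. Its foot is on the board about 65 mm before the caddy's face, and it had not moved in the last pictures.
- **Lids:** the nested pair went onto the tin and met contact within 0.1 mm of the height expected for a fully seated inner lid. Pictures after release and after lifting the cover show the inner lid flush and level on the rim.
- **Cover:** the fingers hold it alone (57.7 mm grip width), level and still, with its lower rim about 0.15 m above the shelf.
- **Bystanders:** the bowl, tweezers and spare drive look unmoved. In the last overhead view the arm partly hid the dispenser, but what shows of it is in place, and nothing touched it.

None of my checks failed or disagreed. I could not measure the contact between the drive and caddy directly, so that rests on the pictures.

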